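# Turn the askew tube block home in the dry-block heater

### The arm

A 6-joint arm with a two-finger parallel gripper is mounted at the origin on a cart in front of the work surface, level with it; the furniture and walls round the work are solid. World frame = base frame: x ahead of the robot, y to its left, z up, the work surface at z = 0. Lengths are in m, angles in rad, forces in N, time in s.
With the tool pointing down it reaches from about 0.425 to 0.95 m from the base axis. Payload 3.5 kg.
Tool frame: the origin (TCP) lies at the centre of the arm's flange, where the gripper is bolted on; the fingertips stand 173 mm ahead of it and the grasp point (between the pads) lies 155 mm ahead of it (ctrl.tcp_to_grasp is the distance from the TCP to the grasp point, in m); z points along the fingers, x is the direction in which the jaws open and shut, and the axes are right-handed (so a half turn about z gives the same grasp; the last joint's range is limited). The gripper opens to 85 mm and grips with 20 to 120 N. Pads are 22 mm wide; open, the fingers measure 114 mm over their backs; the gripper's body (76 mm by 85 mm) begins 54 mm behind the grasp point. The pads swing forward as they close: fully open they stand 13 mm farther back than shut.
Start: joints at [1.06, 0.286, 1.577, -0, 1.279, -0.15], TCP at [0.238, 0.632, 0.405] pointing down, gripper open.
Joint ranges: [-2.77, 2.77], [-0.9, 2.22], [0.21, 2.48], [-1.53, 4.67], [0.24, 2.81], [-2.84, 2.84]. Speed limits (rad/s): [2.79, 2.79, 3.14, 3.14, 3.14, 3.14].

### API

Orientations are given as a unit quaternion [x, y, z, w].
In Python, from plant import readout, imaging, ctrl, spotter gives the robot as it stands.
- The arm moves only by the tool apply_moves, never from a script. Its argument "steps" is a list of rows, each an object of numbers: "tx", "ty", "tz": the shift along the tool's x, y, z in mm; "wx", "wy", "wz": the turn, a rotation vector about the tool's x, y, z in rad. In form: [{"tx": .., "ty": .., "tz": .., "wx": .., "wy": .., "wz": ..}, ...]. A call has 1 to 12 rows; each row is the pose to reach, as a shift and turn from the pose commanded when the call began, along the tool's axes at that moment; what a row does not reach only later rows make up. A row lasts 1/10 s, in which the tool goes at most 50 mm and 8.59 degrees, less where a joint would pass 70% of its speed; a pose out of reach is approached as far as the arm can. A call with a gripper value outside its range is refused whole. "hand" is the opening, from 0 (shut) to 1 (fully open), set as the call begins (left out, the last holds). The fingers move at their own pace and stop on an object; "force" is the grip in N (left out, the last holds). Time passes only in rows, so rows that repeat a pose let the fingers close. It gives the time, the measured TCP pose, the force and the opening at its end, in the units of the state.
- readout.get_state(): the state, without advancing time (a new reading comes with each control period).
- imaging.read_camera(name): name is "scene" or "top" or "wrist"; returns a dict with "img" (384x512x3 uint8, red, green, blue), "vfov" (degrees; the focal length in pixels is half the picture's height over the tangent of half this angle, whatever the lens; pixels are square), "cx", "cy" (the principal point, pixels), "R" (3x3) and "t" (3): a world point X has camera coordinates R X + t; the wrist camera has in their place "tool_from_camera" (4x4, takes a point from camera to tool coordinates, whose origin is the TCP and whose axes are the tool frame's). Camera axes: x right, y down, z forward; pixel columns grow to the right and rows downward; lengths in m; the calibration is good to about 2 mm. A picture is of the moment at which its call begins: read the wrist's pose just before it. There is no depth.
- ctrl.sign_off(): hands the job in, once; it reports no verdict.
Trained networks look in the newest picture that a camera, given by its name, has taken for a name from the list of things; names that differ only in an ending like _2 or _b are one class to them, and where a whole thing is asked for, a point or a joint stands for the part that bears it (a point fixed in the world has none). Each returns a list of dicts, best first, with "confidence" (0 to 1); they miss things now and then, are a little off and sometimes report something else, mostly with a low value. They report only what shows in the picture. A call takes as long as a camera call. They do not tell look-alikes from the thing itself.
- spotter.trace(camera, label): "region" (384x512 bool, what is visible of it) and "uv" ([column, row] in pixels, amid what is visible of it).
The state is a dict: "time": time; "qpos": joint angles; "dq": joint speeds; "joint_efforts": joint torques, N m; "eef_pos": TCP position; "tcp_rot": TCP orientation; "contact_force": force on the tool from outside, world axes, zero at the start; "wrist_torque": the same for the moment, N m; "opening": opening from 0.0 (shut) to 1.0 (fully open).
Only numpy, scipy, OpenCV 4.12 (cv2) and the standard library are available. Lean on these libraries where they do the work, as an engineer would, in place of code of your own. Each camera call takes 0.05 s, during which the arm holds its last target.

### The job

One of the two aluminium tube blocks of the dry-block heater lies askew on top of its square well. Take it by its lifting tab and, keeping it down on the heater, turn it while pressing down until it drops fully home in that well, then let go. Leave the other block in its well and do not knock over the vial and the beaker.

Things in the scene. Friction and masses are not known exactly. Their poses are not given: they have to be found in the camera images.
- heater: dry-block heater, a fixed low white case 130 mm (own x) by 220 mm (own y), 70 mm high, with a grey top plate that has two square wells side by side, 104 mm apart along y. Origin: centre of its underside on the worktop; x to its back (display and knob are on its front), y to its left, z up.
- well_left (a point): left (+y) well of the heater: centre of its mouth, level with the top plate, 70 mm above the worktop; axes as the heater's. A 56 x 56 mm square hole, sides along x and y, 14 mm deep, flat solid floor. A 48 mm block has 4 mm play each side and drops in when centred and within about 10 degrees of any quarter turn.
- well_right (a point): right (-y) well of the heater, the same as the left one: centre of its mouth, level with the top plate; axes as the heater's
- block_askew_tab (a point): middle of the lifting tab (12 mm thick along x, 34 along y, 40 high) upright on top of the aluminium block to be turned. Block: 48 mm square, sides along the tab's x, y, 40 high, four tube holes, about 0.26 kg, top 20 and underside 60 mm below this point; z up. It lies loose on the rim of one well, within 2 mm of its centre, turned 26 to 64 degrees to it; home is 14 mm lower.
- block_home_tab (a point): middle of the lifting tab of the other block, of the same shape and size, which is already home in the other well: square to it and 14 mm lower than the askew one; leave it there
- vial: loose small sample vial with white cap, 30 mm across, 56 mm high, standing upright on the worktop 105 to 135 mm behind the heater's centre; origin at the centre of its underside; bystander
- beaker: loose 50 ml glass beaker, 54 mm across, 58 mm high, standing on the worktop 115 to 145 mm behind the heater's centre; origin at the centre of its underside; bystander
Things that resemble listed ones, but are neither listed nor needed, are in the scene too. Leave any brown or orange look-alike of the part that bears block_home_tab alone.

How it is judged:
By the outcome, as a careful person would: the job done as asked, in the order asked, and still so for the second after the job is handed in, with the robot touching nothing.
It also fails if it takes over 32 s, if anything falls off the work surface, if the arm or the gripper's body presses on something with over 40 N, if the wrist force passes 120 N, or if a joint passes its speed limit or range.

## Working session

There is one attempt and no reset: what is moved stays moved. The work goes in short steps, Python scripts to look and compute and a tool call to move; the robot and the scene stay as the last step left them, time stands still between calls to the robot, and variables do not carry over. Pictures are saved under pics/ and viewed, and the job is handed in when it is done.

Besides the shell and the picture viewer there is one more tool, called after "Call:" as name(argument=value, ...), one argument or row to a line, values as JSON. apply_moves: Moves the arm, as the interface text tells. Its arguments: {"type":"object","properties":{"steps":{"type":"array","items":{"type":"object","properties":{"tx":{"type":"number"},"ty":{"type":"number"},"tz":{"type":"number"},"wx":{"type":"number"},"wy":{"type":"number"},"wz":{"type":"number"}}}},"hand":{"type":"number"},"force":{"type":"number"}},"required":["steps"]}

```bash
mkdir -p pics; ls; cat > h.py <<'E'
import numpy as np, cv2
from plant import readout, imaging, ctrl, spotter
def save(im,name): cv2.imwrite('pics/'+name,cv2.cvtColor(im,cv2.COLOR_RGB2BGR))
E
python3 - <<'E'
from h import *
s=readout.get_state(); print(s)
import pickle
out={}
for c in ['scene','top']:
    d=imaging.read_camera(c); out[c]=d; save(d['img'],c+'0.png'); print(c,d['vfov'],d['cx'],d['cy'],d['R'],d['t'])
    for l in ['heater','block_askew_tab','block_home_tab','vial','beaker']:
        r=spotter.trace(c,l); print(l,[(round(float(x['confidence']),2),np.round(x['uv']),int(x['region'].sum())) for x in r]); out[c+l]=r
pickle.dump(out,open('o.pkl','wb'))
E
```

```text
pics
{'time': 0.0, 'qpos': array([ 1.05999583e+00,  2.87160694e-01,  1.57815692e+00, -5.68725738e-06,
        1.27864419e+00, -1.50000097e-01]), 'dq': array([-0.00010019, -0.00155856, -0.00052199,  0.00224598, -0.00068015,
       -0.00010096]), 'joint_efforts': array([-5.85874950e-04, -4.05978405e+01, -2.92622888e+01, -1.30367421e-04,
        5.84892870e-03,  8.17336172e-06]), 'eef_pos': array([0.23813835, 0.63132691, 0.4033609 ]), 'tcp_rot': array([ 8.22502211e-01,  5.68760679e-01, -1.06285926e-03,  5.23017488e-04]), 'contact_force': array([-0.01578387, -0.20390724, -0.67042344]), 'wrist_torque': array([-0.03977345,  0.03741409,  0.11409789]), 'opening': 1.0039837612643023}
scene 46.48107081004133 252.7064682587046 195.53212921223067 [[ 0.89851593 -0.43853796  0.01880358]
 [-0.17830412 -0.40379995 -0.89730332]
 [ 0.40109445  0.80288857 -0.44101381]] [-0.63249697  0.10502656  1.0396914 ]
heater [(0.83, array([214., 235.]), 3048)]
block_askew_tab [(0.59, array([209., 193.]), 676)]
block_home_tab [(0.83, array([238., 311.]), 1133), (0.74, array([222., 278.]), 984), (0.61, array([188., 188.]), 175), (0.6, array([221., 213.]), 627)]
vial [(0.82, array([253., 214.]), 229)]
beaker [(0.72, array([272., 234.]), 514)]
top 44.085473753948335 259.81941422151436 192.76964410360566 [[ 0.01094142 -0.99984745 -0.01361457]
 [-0.99879431 -0.01027625 -0.04800342]
 [ 0.04785619  0.01412338 -0.99875438]] [-0.2133454   0.57208853  1.47201064]
heater [(0.63, array([260., 218.]), 2663)]
block_askew_tab [(0.7, array([243., 212.]), 262)]
block_home_tab [(0.78, array([278., 218.]), 228), (0.68, array([197., 213.]), 283), (0.63, array([353., 238.]), 271), (0.61, array([320., 239.]), 281)]
vial []
beaker [(0.5, array([287., 183.]), 196)]
```

```bash
python3 - <<'E'
import pickle,cv2,numpy as np
o=pickle.load(open('o.pkl','rb'))
a=o['scene']['img'][130:350,130:350]; b=o['top']['img'][150:270,170:380]
a=cv2.resize(a,(600,600),interpolation=3); b=cv2.resize(b,(798,456),interpolation=3)
cv2.imwrite('pics/a.png',a[...,::-1]);cv2.imwrite('pics/b.png',b[...,::-1])
E
```

```text
(no output)
```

View pics/scene0.png

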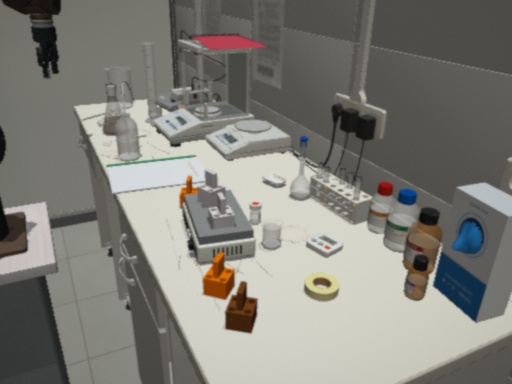

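View pics/a.png

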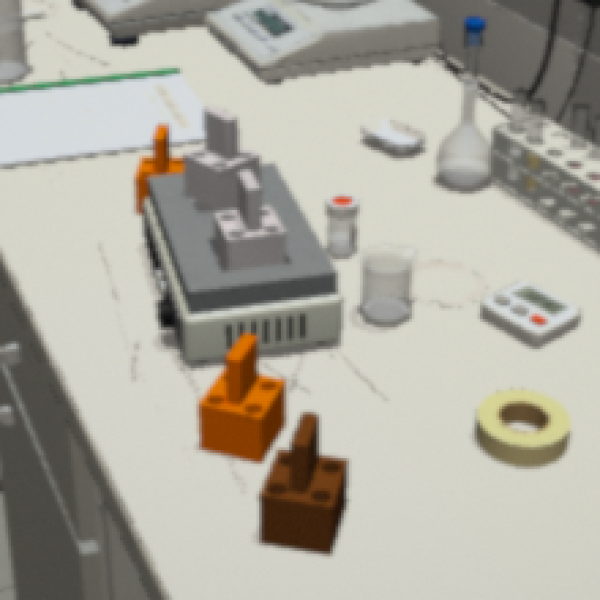

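View pics/b.png

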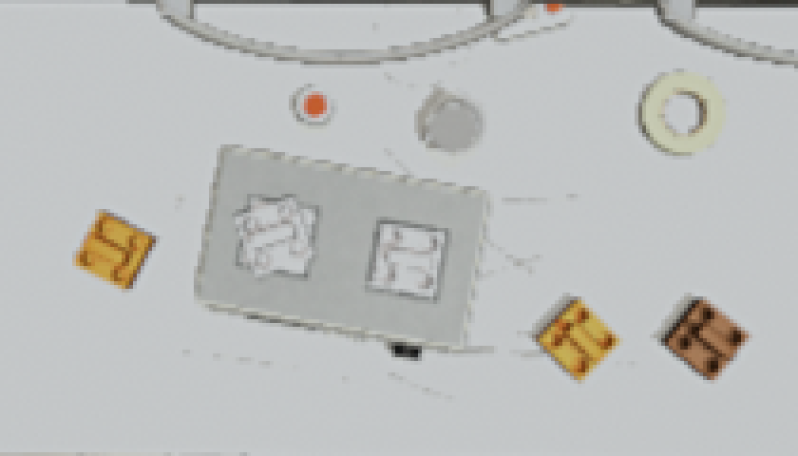

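```bash
cat >> h.py <<'E'
from scipy.spatial.transform import Rotation as Ro
def cam(d,pose=None):
    f=192/np.tan(np.radians(d['vfov']/2))
    if 'R' in d: return f,d['cx'],d['cy'],np.array(d['R']),np.array(d['t'])
    T=np.eye(4);T[:3,:3]=Ro.from_quat(pose['tcp_rot']).as_matrix();T[:3,3]=pose['eef_pos']
    W=np.linalg.inv(T@np.array(d['tool_from_camera'])); return f,d['cx'],d['cy'],W[:3,:3],W[:3,3]
def ray(c,uv,z):
    f,cx,cy,R,t=c
    v=R.T@np.array([(uv[0]-cx)/f,(uv[1]-cy)/f,1]);o=-R.T@t
    return o+v*(z-o[2])/v[2]
def proj(c,X):
    f,cx,cy,R,t=c;p=np.atleast_2d(X)@R.T+t
    return np.c_[f*p[:,0]/p[:,2]+cx,f*p[:,1]/p[:,2]+cy]
E
python3 - <<'E'
from h import *
import pickle
o=pickle.load(open('o.pkl','rb'))
c=cam(o['top'])
for p in [(220,145),(487,190),(467,348),(196,303)]:
    print(ray(c,(170+p[0]/3.8,150+p[1]/3.8),.07))
print('askew',ray(c,(243,212),.13),'home',ray(c,(278,218),.116))
s=readout.get_state();d=imaging.read_camera('wrist');print(d['tool_from_camera'],d['vfov'])
print(Ro.from_quat(s['tcp_rot']).as_matrix(),s['eef_pos'])
save(d['img'],'w0.png')
for l in ['block_askew_tab']:
    print([(x['confidence'],x['uv']) for x in spotter.trace('wrist',l)])
E
```

```text
[ 0.58447394 -0.11174951  0.07      ]
[ 0.55100542 -0.32343991  0.07      ]
[ 0.42644344 -0.30859541  0.07      ]
[ 0.45934043 -0.09455346  0.07      ]
askew [ 0.5127896  -0.16113377  0.13      ] home [ 0.49659084 -0.26229492  0.116     ]
[[ 9.99999742e-01 -4.90460622e-04 -5.24796171e-04  1.74203375e-04]
 [ 6.12489555e-04  9.63899874e-01  2.66264263e-01 -6.74330812e-02]
 [ 3.75258828e-04 -2.66264515e-01  9.63899926e-01  3.14507011e-02]
 [ 0.00000000e+00  0.00000000e+00  0.00000000e+00  1.00000000e+00]] 59.9519708616709
[[ 3.53033181e-01  9.35610802e-01 -1.05397905e-05]
 [ 9.35610802e-01 -3.53033182e-01 -1.09484590e-05]
 [-1.39643923e-05 -5.99597254e-06 -1.00000000e+00]] [0.23825674 0.63153504 0.40473252]
[]
```

View pics/w0.png

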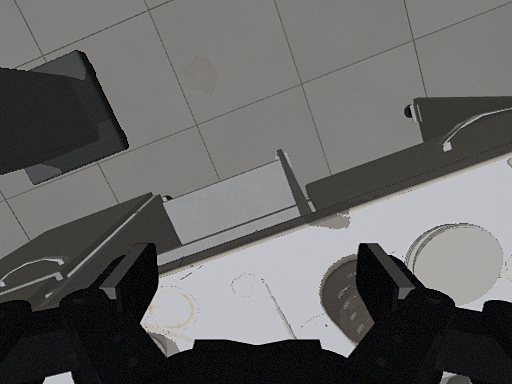

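View pics/top0.png

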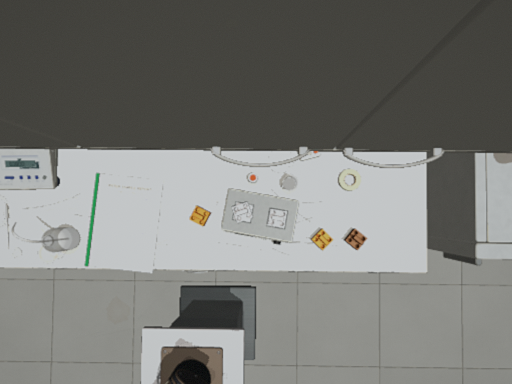

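```bash
python3 - <<'E'
from h import *
import pickle
o=pickle.load(open('o.pkl','rb'))
print(proj(cam(o['scene']),np.array([[.238,.632,.23],[.45,.25,.23],[.45,.25,0],[.51,-.16,.11]])),proj(cam(o['top']),np.array([[.45,.25,.0],[.238,.632,.23]])))
E
```

```text
[[ 52.10334877  79.78226931]
 [139.71058218  99.79507718]
 [146.41610763 171.56788881]
 [209.96922852 187.15223146]] [[114.62672298 230.79920711]
 [-57.82777627 311.76490651]]
```

Call:
apply_moves(
  steps=[
    {"tx": -32,"ty": 37,"tz": -10,"wz": 0.08},
    {"tx": -64,"ty": 74,"tz": -20,"wz": 0.16},
    {"tx": -95,"ty": 111,"tz": -20,"wz": 0.24},
    {"tx": -127,"ty": 148,"tz": -20,"wz": 0.33},
    {"tx": -158,"ty": 185,"tz": -20,"wz": 0.42},
    {"tx": -190,"ty": 222,"tz": -20,"wz": 0.52},
    {"tx": -221,"ty": 259,"tz": -20,"wz": 0.62},
    {"tx": -252,"ty": 296,"tz": -20,"wz": 0.72},
    {"tx": -283,"ty": 333,"tz": -20,"wz": 0.82},
    {"tx": -325,"ty": 357,"tz": -20,"wz": 0.92},
    {"tx": -368,"ty": 381,"tz": -20,"wz": 1.02},
    {"tx": -410,"ty": 405,"tz": -20,"wz": 1.12},
  ],
)

```text
$.steps[0]: bad value
```

```bash
cat >> h.py <<'E'
def totool(dw,s=None):
    s=s or readout.get_state(); return Ro.from_quat(s['tcp_rot']).as_matrix().T@np.array(dw)*1000
E
python3 - <<'E'
from h import *
s=readout.get_state(); print(s['eef_pos'],s['qpos'],np.degrees(Ro.from_quat(s['tcp_rot']).as_euler('ZYX')))
print(totool(np.array([.513,-.158,.42])-s['eef_pos'],s))
E
```

```text
[0.23824263 0.63153358 0.40475946] [ 1.06001182e+00  2.86247444e-01  1.57670089e+00 -1.40182820e-05
  1.27861540e+00 -1.49979391e-01] [ 6.93276208e+01 -1.52342009e-03  1.79998992e+02]
[-641.70261262  535.79137911  -15.24817766]
```

Call:
apply_moves(
  steps=[
    {"tx": -32,"ty": 37,"tz": -10,"wx": 0,"wy": 0,"wz": 0.08},
    {"tx": -64,"ty": 74,"tz": -20,"wx": 0,"wy": 0,"wz": 0.16},
    {"tx": -95,"ty": 111,"tz": -20,"wx": 0,"wy": 0,"wz": 0.24},
    {"tx": -127,"ty": 148,"tz": -20,"wx": 0,"wy": 0,"wz": 0.33},
    {"tx": -158,"ty": 185,"tz": -20,"wx": 0,"wy": 0,"wz": 0.42},
    {"tx": -190,"ty": 222,"tz": -20,"wx": 0,"wy": 0,"wz": 0.52},
    {"tx": -221,"ty": 259,"tz": -20,"wx": 0,"wy": 0,"wz": 0.62},
    {"tx": -252,"ty": 296,"tz": -20,"wx": 0,"wy": 0,"wz": 0.72},
    {"tx": -283,"ty": 333,"tz": -20,"wx": 0,"wy": 0,"wz": 0.82},
    {"tx": -325,"ty": 357,"tz": -20,"wx": 0,"wy": 0,"wz": 0.92},
    {"tx": -368,"ty": 381,"tz": -20,"wx": 0,"wy": 0,"wz": 1.02},
    {"tx": -410,"ty": 405,"tz": -20,"wx": 0,"wy": 0,"wz": 1.12},
  ],
)

```text
time: 1.9
eef_pos: [0.4723, 0.103, 0.425]
tcp_rot: [0.999, 0.043, 0.0, 0.0]
contact_force: [0.9, -0.0, 0.8]
opening: 1.003
```

```bash
python3 - <<'E'
from h import *
s=readout.get_state(); print(s['time'],s['eef_pos'],s['qpos'],np.degrees(Ro.from_quat(s['tcp_rot']).as_euler('ZYX')))
print(totool(np.array([.513,-.158,.42])-s['eef_pos'],s))
E
```

```text
1.9 [0.4723424  0.10304225 0.4250435 ] [ 4.53408064e-03 -1.63937037e-01  2.01180666e+00 -5.97723294e-06
  1.29274776e+00 -8.14754585e-02] [ 4.92807980e+00 -5.56666797e-02  1.79995124e+02]
[ 18.07750503 263.56953105   5.08349544]
```

Call:
apply_moves(
  steps=[
    {"tx": 3,"ty": 45,"tz": 2,"wx": 0,"wy": 0,"wz": 0.1},
    {"tx": 6,"ty": 90,"tz": 5,"wx": 0,"wy": 0,"wz": 0.2},
    {"tx": 10,"ty": 135,"tz": 5,"wx": 0,"wy": 0,"wz": 0.25},
    {"tx": 13,"ty": 180,"tz": 5,"wx": 0,"wy": 0,"wz": 0.25},
    {"tx": 16,"ty": 225,"tz": 5,"wx": 0,"wy": 0,"wz": 0.25},
    {"tx": 18,"ty": 250,"tz": 5,"wx": 0,"wy": 0,"wz": 0.25},
    {"tx": 18,"ty": 264,"tz": 5,"wx": 0,"wy": 0,"wz": 0.25},
    {"tx": 18,"ty": 264,"tz": 5,"wx": 0,"wy": 0,"wz": 0.25},
    {"tx": 18,"ty": 264,"tz": 5,"wx": 0,"wy": 0,"wz": 0.25},
  ],
)

```text
time: 2.8
eef_pos: [0.514, -0.1556, 0.4196]
tcp_rot: [0.997, -0.08, -0.0, -0.0]
contact_force: [-0.0, -0.1, 0.4]
opening: 1.0
```

```bash
python3 - <<'E'
from h import *
import pickle
s=readout.get_state(); d=imaging.read_camera('wrist'); print(s['time'],s['eef_pos'],s['qpos'],np.degrees(Ro.from_quat(s['tcp_rot']).as_euler('ZYX')))
pickle.dump((s,d),open('w1.pkl','wb'))
im=d['img'].copy()
for l in ['block_askew_tab','block_home_tab']:
    for x in spotter.trace('wrist',l): print(l,x['confidence'],x['uv'],x['region'].sum())
save(cv2.resize(im,(798,598),interpolation=3),'w1.png')
E
```

```text
2.8 [ 0.5139886  -0.15563132  0.41963941] [-4.83107891e-01 -3.11410646e-02  1.89949886e+00  6.17545620e-04
  1.27385019e+00 -3.23552280e-01] [-9.15221799e+00  2.26743717e-02 -1.79956717e+02]
block_askew_tab 0.96 [256.7, 177.5] 3398
block_askew_tab 0.5 [359.3, 174.0] 963
block_home_tab 0.9 [222.2, 32.5] 3055
block_home_tab 0.85 [256.5, 275.0] 3212
block_home_tab 0.6 [228.0, 333.1] 500
```

View pics/w1.png

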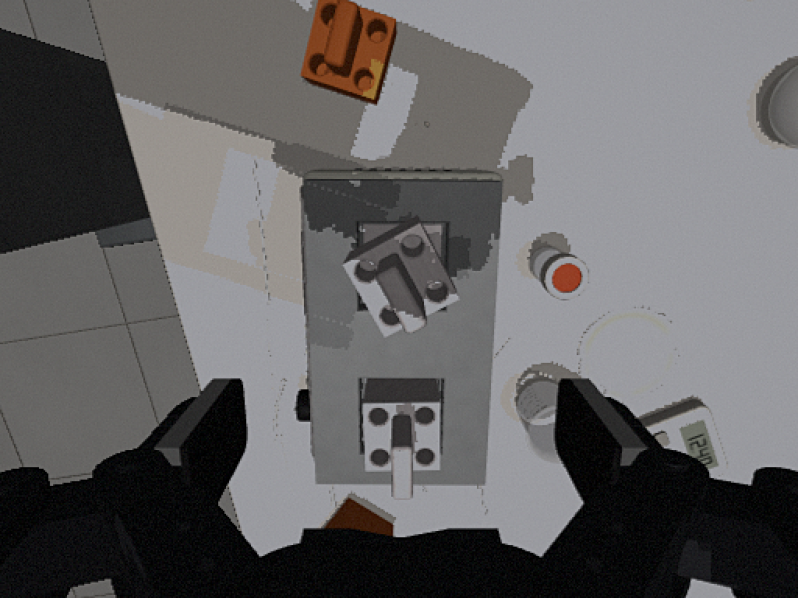

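```bash
python3 - <<'E'
import pickle
from h import *
s,d=pickle.load(open('w1.pkl','rb')); c=cam(d,s)
k=512/798
P=np.array([ray(c,(u*k,v*k),.11) for u,v in [(345,265),(417,222),(458,297),(388,335)]])
print(P.mean(0)); 
for i in range(4):
    e=P[(i+1)%4]-P[i]; print(np.linalg.norm(e),np.degrees(np.arctan2(e[1],e[0])))
for z,n in[(.07,'well'),]:
    for u,v in [(359,222),(449,222),(302,172),(503,180),(486,485),(316,485)]: print(n,ray(c,(u*k,v*k),z))
H=np.array([ray(c,(u*k,v*k),.096) for u,v in [(363,402),(439,402),(441,471),(364,471)]]); print(H.mean(0))
# fit overlay
cx,cy=P[:,:2].mean(0)
e=P[1]-P[0];th=np.arctan2(e[1],e[0])
im=cv2.resize(d['img'],None,fx=4,fy=4,interpolation=3)
def box(cx,cy,th,a,b,z):
    R=np.array([[np.cos(th),-np.sin(th)],[np.sin(th),np.cos(th)]])
    q=np.array([[-a,-b],[a,-b],[a,b],[-a,b]])/2@R.T+[cx,cy]
    return np.c_[q,[z]*4]
for b,col in [(box(cx,cy,th,.048,.048,.11),(255,0,0)),(box(cx,cy,th,.012,.034,.15),(0,255,0)),(box(cx,cy,th,.012,.034,.11),(0,255,255))]:
    cv2.polylines(im,[np.int32(4*proj(c,b)+1.5)],True,col,1)
save(im[440:1000,760:1300],'fit.png')
E
```

```text
[ 0.51497437 -0.15488583  0.11      ]
0.04563367892457132 21.71342756701999
0.04757718729788157 -70.06865098325561
0.04499750270236667 -159.40128501953978
0.0466862519304658 110.68877831190159
well [ 0.49346227 -0.12377206  0.07      ]
well [ 0.54779146 -0.13255716  0.07      ]
well [ 0.46527122 -0.08910396  0.07      ]
well [ 0.58308426 -0.1128736   0.07      ]
well [ 0.54860048 -0.32028398  0.07      ]
well [ 0.43005543 -0.30113531  0.07      ]
[ 0.49822296 -0.25837309  0.096     ]
```

View pics/fit.png

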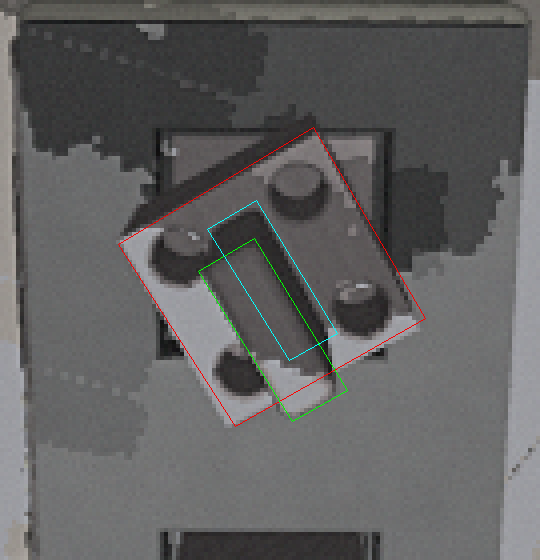

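Call:
apply_moves(
  steps=[
    {"tx": 1,"ty": 0,"tz": 15,"wx": 0,"wy": 0,"wz": -0.13},
    {"tx": 1,"ty": 0,"tz": 30,"wx": 0,"wy": 0,"wz": -0.26},
    {"tx": 1,"ty": 0,"tz": 45,"wx": 0,"wy": 0,"wz": -0.39},
    {"tx": 1,"ty": 0,"tz": 65,"wx": 0,"wy": 0,"wz": -0.523},
    {"tx": 1,"ty": 0,"tz": 85,"wx": 0,"wy": 0,"wz": -0.523},
    {"tx": 1,"ty": 0,"tz": 100,"wx": 0,"wy": 0,"wz": -0.523},
    {"tx": 1,"ty": 0,"tz": 115,"wx": 0,"wy": 0,"wz": -0.523},
    {"tx": 1,"ty": 0,"tz": 125,"wx": 0,"wy": 0,"wz": -0.523},
    {"tx": 1,"ty": 0,"tz": 129,"wx": 0,"wy": 0,"wz": -0.523},
    {"tx": 1,"ty": 0,"tz": 129,"wx": 0,"wy": 0,"wz": -0.523},
    {"tx": 1,"ty": 0,"tz": 129,"wx": 0,"wy": 0,"wz": -0.523},
  ],
  hand=0.6,
)

```text
time: 4.05
eef_pos: [0.5154, -0.1567, 0.2915]
tcp_rot: [0.984, 0.18, 0.001, 0.0]
contact_force: [-0.6, -0.1, 0.4]
opening: 0.601
```

```bash
python3 - <<'E'
from h import *
s=readout.get_state(); d=imaging.read_camera('wrist'); print(s['time'],s['eef_pos'],s['qpos'],np.degrees(Ro.from_quat(s['tcp_rot']).as_euler('ZYX')),s['contact_force'],s['opening'])
c=cam(d,s)
im=d['img'].copy()
save(cv2.resize(im,(798,598),interpolation=3),'w2.png')
E
```

```text
4.05 [ 0.51541068 -0.15670384  0.29145473] [-4.83569026e-01  1.11710007e-01  2.00152857e+00 -5.06719139e-06
  1.02698077e+00 -8.46466766e-01] [ 2.07926858e+01 -5.19529837e-02  1.79940905e+02] [-0.56698274 -0.05586659  0.37157778] 0.6008084820389837
```

View pics/w2.png

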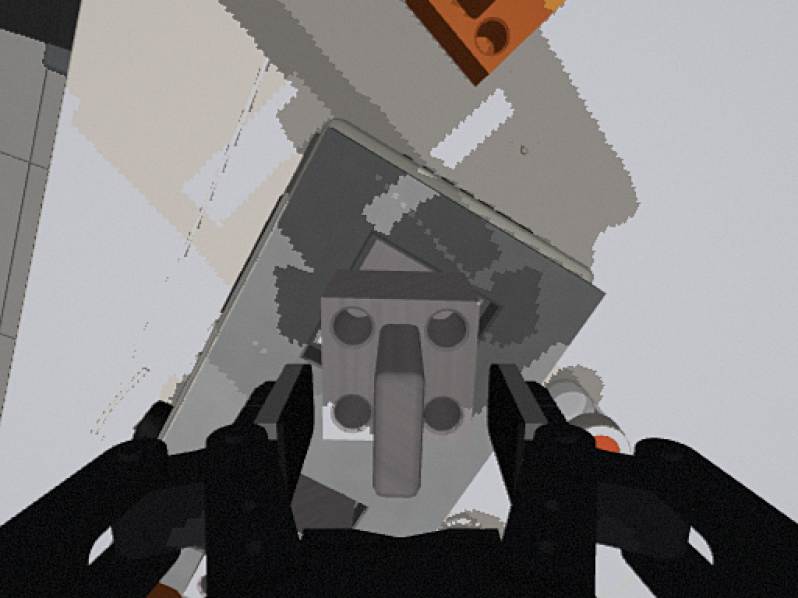

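Call:
apply_moves(
  steps=[
    {"tx": 0,"ty": 0,"tz": 0,"wx": 0,"wy": 0,"wz": 0},
    {"tx": 0,"ty": 0,"tz": 0,"wx": 0,"wy": 0,"wz": 0},
    {"tx": 0,"ty": 0,"tz": 0,"wx": 0,"wy": 0,"wz": 0},
    {"tx": 0,"ty": 0,"tz": 0,"wx": 0,"wy": 0,"wz": 0},
    {"tx": 0,"ty": 0,"tz": 0,"wx": 0,"wy": 0,"wz": 0},
    {"tx": 0,"ty": 0,"tz": 0,"wx": 0,"wy": 0,"wz": 0},
    {"tx": 0,"ty": 0,"tz": 0,"wx": 0,"wy": 0,"wz": 0},
    {"tx": 0,"ty": 0,"tz": 0,"wx": 0,"wy": 0,"wz": 0},
  ],
  hand=0,
  force=60,
)

```text
time: 4.9
eef_pos: [0.5152, -0.1566, 0.2912]
tcp_rot: [0.984, 0.181, 0.0, 0.0]
contact_force: [-1.2, -0.2, 4.2]
opening: 0.129
```

```bash
python3 - <<'E'
from h import *
s=readout.get_state(); d=imaging.read_camera('wrist'); print(s['time'],s['eef_pos'],s['contact_force'],s['wrist_torque'],s['opening'])
save(cv2.resize(d['img'],(798,598),interpolation=3),'w3.png')
E
```

```text
4.9 [ 0.51524081 -0.15660775  0.29122323] [-1.2041493  -0.24591167  4.22223519] [0.03673665 0.18412957 0.05351379] 0.12870802217264624
```

View pics/w3.png

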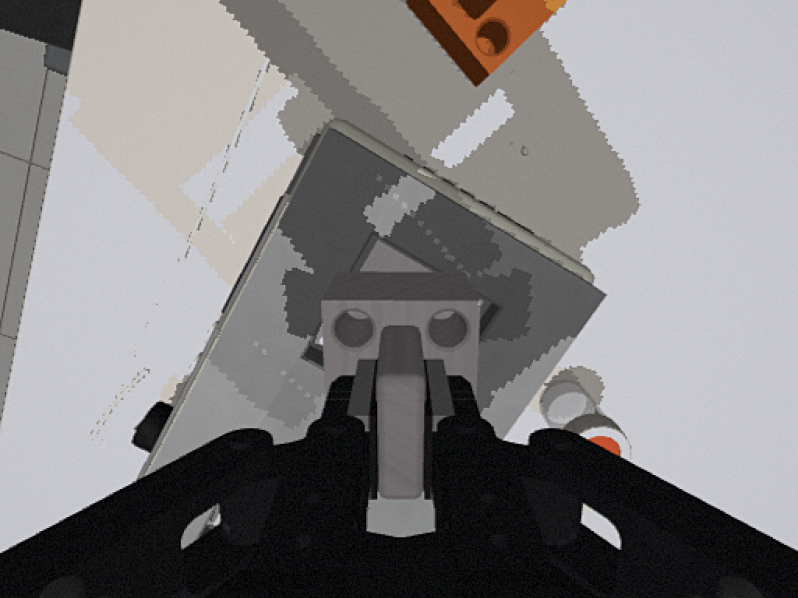

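Call:
apply_moves(
  steps=[
    {"tx": 0,"ty": 0,"tz": 1,"wx": 0,"wy": 0,"wz": 0.06},
    {"tx": 0,"ty": 0,"tz": 1,"wx": 0,"wy": 0,"wz": 0.12},
    {"tx": 0,"ty": 0,"tz": 1,"wx": 0,"wy": 0,"wz": 0.18},
  ],
)

```text
time: 5.25
eef_pos: [0.5157, -0.1567, 0.2911]
tcp_rot: [0.996, 0.091, 0.001, 0.001]
contact_force: [0.1, 0.6, 7.2]
opening: 0.132
```

Call:
apply_moves(
  steps=[
    {"tx": 0,"ty": 0,"tz": 2,"wx": 0,"wy": 0,"wz": 0.07},
    {"tx": 0,"ty": 0,"tz": 2,"wx": 0,"wy": 0,"wz": 0.14},
    {"tx": 0,"ty": 0,"tz": 3,"wx": 0,"wy": 0,"wz": 0.21},
    {"tx": 0,"ty": 0,"tz": 3,"wx": 0,"wy": 0,"wz": 0.28},
    {"tx": 0,"ty": 0,"tz": 3,"wx": 0,"wy": 0,"wz": 0.345},
    {"tx": 0,"ty": 0,"tz": 3,"wx": 0,"wy": 0,"wz": 0.345},
  ],
)

```text
time: 5.85
eef_pos: [0.5154, -0.1561, 0.2872]
tcp_rot: [0.997, -0.081, 0.001, 0.0]
contact_force: [-0.3, -0.4, -2.6]
opening: 0.127
```

Call:
apply_moves(
  steps=[
    {"tx": 0,"ty": 0,"tz": 3,"wx": 0,"wy": 0,"wz": 0},
    {"tx": 0,"ty": 0,"tz": 6,"wx": 0,"wy": 0,"wz": 0},
    {"tx": 0,"ty": 0,"tz": 8,"wx": 0,"wy": 0,"wz": 0},
    {"tx": 0,"ty": 0,"tz": 10,"wx": 0,"wy": 0,"wz": 0},
    {"tx": 0,"ty": 0,"tz": 11,"wx": 0,"wy": 0,"wz": 0},
    {"tx": 0,"ty": 0,"tz": 11,"wx": 0,"wy": 0,"wz": 0},
  ],
)

```text
time: 6.45
eef_pos: [0.5149, -0.1565, 0.2774]
tcp_rot: [0.997, -0.081, -0.002, -0.001]
contact_force: [-7.6, 3.4, 11.5]
opening: 0.133
```

Call:
apply_moves(
  steps=[
    {"tx": 0,"ty": 0,"tz": 1,"wx": 0,"wy": 0,"wz": 0},
    {"tx": 0,"ty": 0,"tz": 2,"wx": 0,"wy": 0,"wz": 0},
    {"tx": 0,"ty": 0,"tz": 2,"wx": 0,"wy": 0,"wz": 0},
  ],
)

```text
time: 6.75
eef_pos: [0.5151, -0.1565, 0.2774]
tcp_rot: [0.997, -0.081, -0.003, -0.001]
contact_force: [-11.9, 5.5, 21.5]
opening: 0.132
```

```bash
python3 - <<'E'
from h import *
s=readout.get_state(); d=imaging.read_camera('wrist'); print(s['time'],s['eef_pos'],s['contact_force'],s['wrist_torque'],s['opening'])
save(cv2.resize(d['img'],(798,598),interpolation=3),'w4.png')
E
```

```text
6.75 [ 0.51511168 -0.15653781  0.27737594] [-11.91564932   5.48771474  21.53975892] [ 0.92929188  2.13654763 -0.05188645] 0.13160272768053097
```

View pics/w4.png

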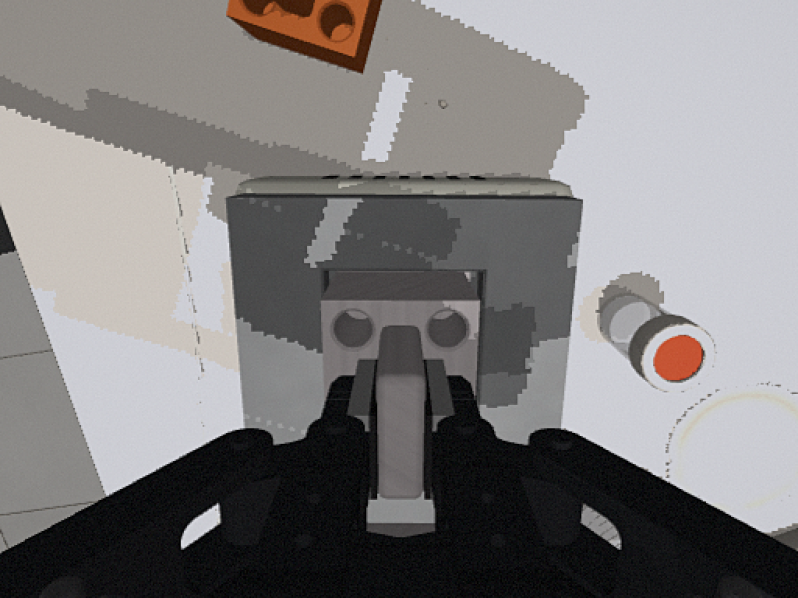

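Call:
apply_moves(
  steps=[
    {"tx": 0,"ty": 0,"tz": -2,"wx": 0,"wy": 0,"wz": 0},
    {"tx": 0,"ty": 0,"tz": -3,"wx": 0,"wy": 0,"wz": 0},
  ],
)

```text
time: 7.0
eef_pos: [0.5151, -0.1566, 0.2773]
tcp_rot: [0.997, -0.081, -0.0, 0.0]
contact_force: [-1.3, 1.1, 1.5]
opening: 0.133
```

Call:
apply_moves(
  steps=[
    {"tx": 0,"ty": 0,"tz": 0,"wx": 0,"wy": 0,"wz": 0},
    {"tx": 0,"ty": 0,"tz": 0,"wx": 0,"wy": 0,"wz": 0},
    {"tx": 0,"ty": 0,"tz": 0,"wx": 0,"wy": 0,"wz": 0},
    {"tx": 0,"ty": 0,"tz": 0,"wx": 0,"wy": 0,"wz": 0},
    {"tx": 0,"ty": 0,"tz": 0,"wx": 0,"wy": 0,"wz": 0},
    {"tx": 0,"ty": 0,"tz": -10,"wx": 0,"wy": 0,"wz": 0},
    {"tx": 0,"ty": 0,"tz": -30,"wx": 0,"wy": 0,"wz": 0},
    {"tx": 0,"ty": 0,"tz": -60,"wx": 0,"wy": 0,"wz": 0},
    {"tx": 0,"ty": 0,"tz": -100,"wx": 0,"wy": 0,"wz": 0},
    {"tx": 0,"ty": 0,"tz": -140,"wx": 0,"wy": 0,"wz": 0},
    {"tx": 0,"ty": 0,"tz": -140,"wx": 0,"wy": 0,"wz": 0},
  ],
  hand=0.6,
)

```text
time: 8.1
eef_pos: [0.5162, -0.157, 0.4253]
tcp_rot: [0.997, -0.081, 0.007, 0.003]
contact_force: [0.5, -0.3, 0.2]
opening: 0.597
```

```bash
python3 - <<'E'
from h import *
s=readout.get_state(); d=imaging.read_camera('wrist'); print(s['time'],s['eef_pos'],s['contact_force'],s['opening'])
save(cv2.resize(d['img'],(798,598),interpolation=3),'w5.png')
d=imaging.read_camera('scene');save(cv2.resize(d['img'][130:350,130:350],(600,600),interpolation=3),'s5.png')
E
```

```text
8.1 [ 0.51618092 -0.15696294  0.42532216] [ 0.52420866 -0.27187344  0.17833225] 0.5971073852018481
```

View pics/w5.png

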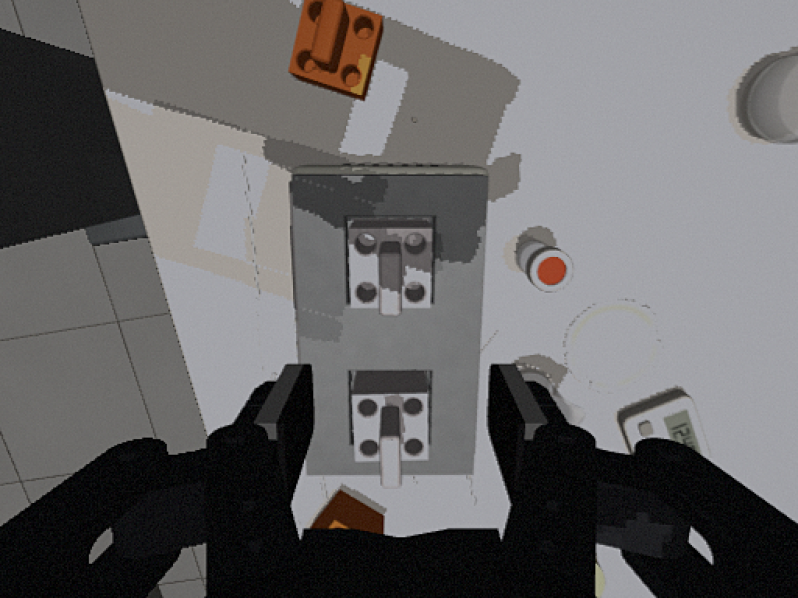

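View pics/s5.png

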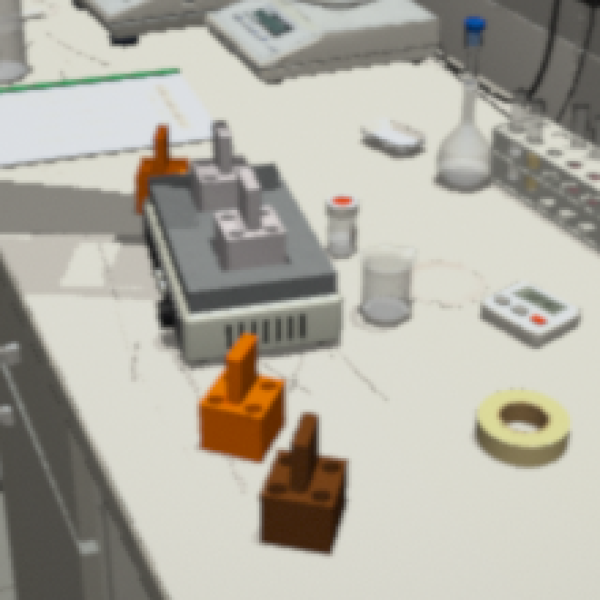

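The wrist picture shows both blocks square in their wells: the turned one at about (390,262), the other at about (390,427). The scene picture shows them level with each other, with the vial (342,225) and the beaker (387,285) still standing where they were.

```bash
python3 -c "
from plant import ctrl; print(ctrl.sign_off())"
```

```text
the job is handed in; nothing more can be done
None
```

The askew block is now fully home in the heater's left well, and I handed the job in at about 8 s.

- **What I did:** I gripped the block by its tab at 60 N and turned it about 30° while pressing down lightly. It then dropped 13.8 mm against the 14 mm expected. Pressing about 2 mm further brought the force to about 21 N with no more travel, so it was on the floor of the well. I eased off, opened the gripper and raised it clear.
- **Last checks:** The final pictures show both blocks square and level in their wells. The vial, the beaker and the orange and brown look-alikes have not moved. The contact force is near zero with the gripper clear of everything, and no check failed or disagreed.
- **One hitch:** My first move call was refused because it left out some of the row values. The arm did not move, and I resent it complete.

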